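# Gauge the stock in a pizza-counter dispenser

## Task

Check how much stock is left in the steel dispenser: take the gauge rod out of its white stand and push it gently down through the hole in the dispenser's lid until you feel it come to rest on the hidden stack inside, with the orange marker disc still up. Then slide the marker disc down the rod until it lies on the lid, and leave the gauge standing like that. Never press hard, and leave the tumbler, the red bin and the shaker where they are.

Things in the scene. Friction and masses are not known exactly. Their poses are not given: they have to be found in the camera images.
- gauge: The depth gauge, loose, 150 to 230 g: a round steel rod 12 mm in diameter with a rounded tip, 134 mm long over all. Origin at the very tip, z along the rod towards the handle (up at the start; it stands in the stand's hole with its tip 35 mm below the stand's top, with 1 mm of play all round). From 110 to 134 mm above the tip it has a black round handle 20 mm in diameter, to grip. The marker disc sits on the rod below the handle.
- handle (a point): Middle of the gauge's black handle, on the rod's axis, 122 mm above the tip.
- marker_under (a point): Centre of the underside of the orange marker disc (70 mm in diameter, 7 mm thick), on the rod's axis. At the start it is 100 to 103 mm above the rod's tip, so the disc's top lies 0 to 3 mm below the foot of the handle.
- marker (a joint): How far the marker disc has been slid down the rod towards the tip, in m: 0 right up under the handle (underside 103 mm above the tip), up to 0.06. It stays where it is put: it takes about 2.5 N to slide it along the rod. It can be pushed down on its top face beside the handle.
- dispenser: The dispenser, fixed to the counter: a square steel box 80 by 80 mm with a grey lid 84 by 84 mm, its top 115 mm above the counter; the housing is closed except for one hole in the lid's centre. Origin under its centre on the counter, z up.
- lid_hole (a point): Centre of the hole's mouth, level with the lid's top face, 115 mm above the counter. The hole is 14 mm in diameter with a 3 mm chamfer. About 20 mm below the lid's top a rubber gland grips the rod: from there down it drags on the rod with about 4 to 8 N, up or down, and the rod does not fall by itself. A second guide hole (14 mm) lies 41 to 49 mm below the lid's top.
- base: The dispenser's inner base with the hidden stack it carries; origin under the dispenser's centre on the counter. The top of the stack is a flat plate somewhere from 62 to 90 mm below the lid's top (unknown, different every time); it is springy and gives about 1 mm for every 5 N, 4 mm at most.
- stand: White plastic block 70 by 70 by 45 mm, fixed to the counter, with a hole 14 mm in diameter and 35 mm deep in its top, in which the gauge stands. Origin under its centre.
- tumbler: Green tumbler, loose, 72 mm across and 130 mm high; origin under its centre. Leave it alone.
- red_bin: Red plastic bin, loose, 150 by 200 mm, 60 mm high; origin under its centre. Leave it alone.
- shaker: Glass shaker jar with a steel cap, loose, 60 mm across and 120 mm high; origin under its centre. Leave it alone.
Not all that is in view belongs to the job. Of the things like the gauge, leave any that is pink or purple; of the rest the larger one is meant.

How it is judged:
On the way:
1. the gauge stands in the dispenser with its tip resting on the hidden stack, the marker disc still at least 4 mm clear of the lid (horizontal distance between gauge and lid_hole below 0.01 m and z of gauge in the frame of lid_hole below -0.055 m and angle between gauge's own z axis and vertical below 0.12 rad and contact force between gauge and base above 0.3 N and z of marker_under in the frame of lid_hole above 0.004 m), for 0.2 s.
At the end, for the whole second after the job is handed in: The gauge stands upright (within 0.12 rad) and still in the dispenser's hole, its tip resting on the hidden stack (touching it with more than 0.3 N), and the marker disc lies on the lid (gap under its centre below 2 mm); the robot has let go (horizontal distance between gauge and lid_hole below 0.01 m and z of gauge in the frame of lid_hole below -0.055 m and angle between gauge's own z axis and vertical below 0.12 rad and contact force between gauge and base above 0.3 N and z of marker_under in the frame of lid_hole between -0.003 and 0.002 m and linear speed of gauge below 0.01 m/s).
It fails at once if the gauge or its marker is pressed against the dispenser with more than 60 N in all (the gland's own squeeze of about 16 N included), or the rod on the stack with more than 18 N (contact force between gauge and dispenser above 60 N or contact force between gauge and base above 18 N).
It fails at once if the tumbler, the red bin or the shaker is moved more than 30 mm (distance of any of tumbler, red_bin, shaker from where it was at the start of the episode above 0.03 m).
It also fails if it takes over 69 s, if anything falls off the work surface, if the arm or the gripper's body presses on something with over 40 N, if the wrist force passes 120 N, or if a joint passes its speed limit or range.

## Robot

A 7-joint arm with a two-finger parallel gripper is mounted at the origin on the work surface. World frame = base frame: x ahead of the robot, y to its left, z up, the work surface at z = 0. Lengths are in m, angles in rad, forces in N, time in s.
With the tool pointing down it reaches from about 0.425 to 0.95 m from the base axis. Payload 16.7 kg.
Tool frame: the origin (TCP) lies midway between the tips of the shut fingers; the grasp point (between the pads) lies 19 mm behind it; x points along the fingers, y is the direction in which the jaws open and shut, and the axes are right-handed (so a half turn about x gives the same grasp; the last joint's range is limited). The gripper opens to 94 mm and grips with 3 to 60 N. Pads are 16 mm wide; open, the fingers measure 119 mm over their backs; the gripper's body (75 mm by 177 mm) begins 78 mm behind the grasp point.
Start: joints at [1.147, 0.426, 0.074, 1.606, -0.034, 1.111, -0.067], TCP at [0.183, -0.65, 0.205] pointing down, gripper open.
Joint ranges: [-2.85, 2.85], [-0.5, 2.14], [-1.23, 1.37], [0.21, 2.46], [-1.02, 4.16], [0.16, 2.05], [-2.73, 2.73]. Speed limits (rad/s): [1.89, 1.89, 2.39, 2.39, 3.01, 3.01, 3.01].

## Interface

Orientations are given as [roll, pitch, yaw] about the fixed x, y, z axes, in that order (R = Rz(yaw) Ry(pitch) Rx(roll)).
In Python, from workcell import r gives the robot as it stands.
- The arm moves only by the tool send_rows, never from a script. Its argument "series" is a list of rows, each a list of 7 numbers: the gripper command: -1 is shut, 1 is fully open, values between are in proportion, then the shift along the tool's x, y, z in m, then the turn, a rotation vector about the tool's x, y, z in degrees. In form: [[jaw, tx, ty, tz, ax, ay, az], ...]. A call has 1 to 5 rows; each row shifts and turns the commanded pose from where the row before left it, along the tool's axes as they then stand; what a row does not reach is not made up. A row lasts 1/8 s, in which the tool goes at most 62.5 mm and 10.7 degrees, less where a joint would pass 70% of its speed; a pose out of reach is approached as far as the arm can. A call with a gripper value outside its range is refused whole. The fingers move at their own pace and stop on an object; "squeeze" is the grip in N (left out, the last holds). Time passes only in rows, so rows that do not move let the fingers close. It gives the time, the measured TCP pose, the force and the opening at its end, in the units of the state.
- r.state(): the state, without advancing time (a new reading comes with each control period).
- r.get_image(name): name is "scene" or "side" or "wrist"; returns the picture (384x512x3 uint8, red, green, blue); there is no depth.
- r.camera_params(name): a dict with "camera_matrix" (3x3 intrinsics, pixels), "position" and "rotation" of the camera in the world. Camera axes: x right, y down, z forward; pixel columns grow to the right and rows downward; lengths in m; the calibration is good to about 2 mm. The wrist camera is an equidistant fisheye: a pixel r from the principal point sees the ray r / f radians off the axis. A picture is of the moment at which its call begins: read the wrist's pose just before it. camera_params takes no time and is no camera call; for the wrist camera it gives the pose at the moment of the call.
- r.close_job(): hands the job in, once; it reports no verdict.
The state is a dict: "time_s": time; "joint_pos": joint angles; "joint_vel": joint speeds; "tau": joint torques, N m; "ee_pos": TCP position; "tool_rot": TCP orientation; "wrist_force": force on the tool from outside, world axes, zero at the start; "torque": the same for the moment, N m; "gripper_width": finger opening in m.
Only numpy, scipy, OpenCV 4.12 (cv2) and the standard library are available. Lean on these libraries where they do the work, as an engineer would, in place of code of your own. Each camera call takes 0.05 s, during which the arm holds its last target.

## Working session

There is one attempt and no reset: what is moved stays moved. The work goes in short steps, Python scripts to look and compute and a tool call to move; the robot and the scene stay as the last step left them, time stands still between calls to the robot, and variables do not carry over. Pictures are saved under pics/ and viewed, and the job is handed in when it is done.

Besides the shell and the picture viewer there is one more tool, called after ">>>" by a JSON object that holds its "fn" and its "kwargs". send_rows: Moves the arm, as the interface text tells. Its arguments: {"type":"object","properties":{"series":{"type":"array"},"squeeze":{"type":"number"}},"required":["series"]}

```bash
mkdir -p pics; ls
python3 - <<'E'
from workcell import r
import cv2
print(r.state())
for n in ["scene","side","wrist"]:
    p=r.camera_params(n); print(n,p)
    cv2.imwrite(f"pics/{n}0.png",r.get_image(n)[:,:,::-1])
E
```

```text
pics
{'time_s': 0.0, 'joint_pos': array([ 1.14648703,  0.42671378,  0.07384313,  1.60660816, -0.03408446,
        1.11080791, -0.06713539]), 'joint_vel': array([ 0.00154823, -0.00112403,  0.00142335, -0.00041062,  0.00059417,
        0.00072907,  0.00041425]), 'tau': array([ 1.04663952e-03, -9.35813355e+01,  3.66727732e+00, -4.54202843e+01,
       -4.87676903e-02,  2.00367544e-02,  7.08027505e-05]), 'ee_pos': array([ 0.18301957, -0.6492541 ,  0.20478704]), 'tool_rot': array([-1.48943778,  1.56951811,  1.92691106]), 'wrist_force': array([-0.61655985, -0.58529379,  0.37240499]), 'torque': array([ 0.04006958, -0.01718811,  0.00882129]), 'gripper_width': 0.09414285428647062}
scene {'camera_matrix': array([[380.63853867,   0.        , 257.24992509],
       [  0.        , 380.63853867, 194.80701477],
       [  0.        ,   0.        ,   1.        ]]), 'position': array([1.15262471, 0.28573444, 0.73526798]), 'rotation': array([-2.33701128,  0.01500244,  2.04155938])}
side {'camera_matrix': array([[418.38720742,   0.        , 252.3995346 ],
       [  0.        , 418.38720742, 195.34506488],
       [  0.        ,   0.        ,   1.        ]]), 'position': array([0.47814419, 0.93700554, 0.92820875]), 'rotation': array([-2.2736255 , -0.01786744, -3.01115772])}
wrist {'camera_matrix': array([[297.31863964,   0.        , 258.17748391],
       [  0.        , 297.31863964, 190.92862621],
       [  0.        ,   0.        ,   1.        ]]), 'position': array([ 0.26005153, -0.6275447 ,  0.38526844]), 'rotation': array([ 2.87091121e+00,  7.58842549e-04, -1.29494387e+00])}
```

View pics/scene0.png

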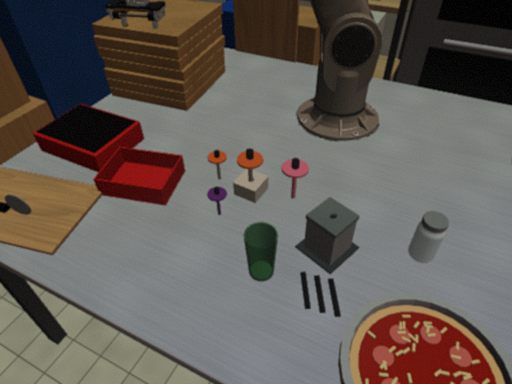

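View pics/side0.png

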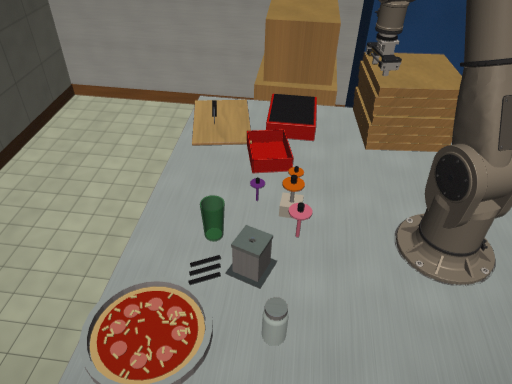

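View pics/wrist0.png

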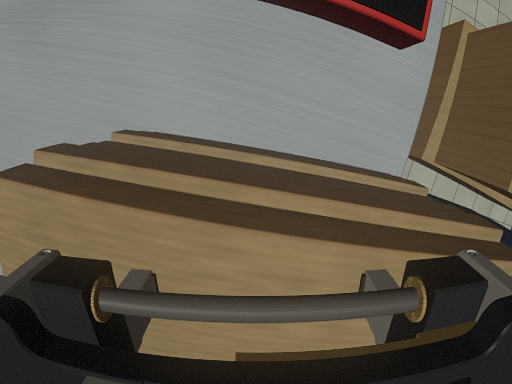

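Candidates: the large orange disc in the white stand (scene 250,158; side 293,184), a smaller orange one (scene 217,157; side 297,172), a pink one (scene 295,167) and a purple one (scene 217,194). I choose the large orange one in the stand, and will crop it and triangulate.

```bash
cat > h.py <<'E'
import numpy as np, cv2
from scipy.spatial.transform import Rotation as R
from workcell import r
def rot(e): return R.from_euler('xyz',e).as_matrix()
def ray(p,u,v):
    K=p['camera_matrix'];x=(u-K[0,2])/K[0,0];y=(v-K[1,2])/K[1,1]
    d=rot(p['rotation'])@np.array([x,y,1]);return np.array(p['position']),d/np.linalg.norm(d)
def wray(p,u,v):
    K=p['camera_matrix'];x=u-K[0,2];y=v-K[1,2];n=np.hypot(x,y);t=n/K[0,0]
    d=np.array([np.sin(t)*x/n,np.sin(t)*y/n,np.cos(t)]);return np.array(p['position']),rot(p['rotation'])@d
def plane(o,d,z): return o+d*(z-o[2])/d[2]
def tri(a,b):
    (o1,d1),(o2,d2)=a,b
    s=np.linalg.lstsq(np.c_[d1,-d2],o2-o1,rcond=None)[0]
    p,q=o1+d1*s[0],o2+d2*s[1];return (p+q)/2,np.linalg.norm(p-q)
def proj(p,X):
    c=rot(p['rotation']).T@(np.array(X)-p['position']);K=p['camera_matrix'];return K[0,0]*c[0]/c[2]+K[0,2],K[1,1]*c[1]/c[2]+K[1,2]
def wproj(p,X):
    c=rot(p['rotation']).T@(np.array(X)-p['position']);K=p['camera_matrix'];n=np.hypot(c[0],c[1]);t=np.arctan2(n,c[2]);return K[0,0]*t*c[0]/n+K[0,2],K[0,0]*t*c[1]/n+K[1,2]
E
python3 - <<'E'
from h import *
a=cv2.imread('pics/scene0.png');b=cv2.imread('pics/side0.png')
c1=cv2.resize(a[140:280,190:370],None,fx=4,fy=4,interpolation=cv2.INTER_CUBIC)[:, :]
c2=cv2.resize(b[155:285,190:330],None,fx=4,fy=4,interpolation=cv2.INTER_CUBIC)
cv2.imwrite('pics/c1.png',c1);cv2.imwrite('pics/c2.png',c2)
res={}
for n,im in(('scene',a),('side',b)):
    hsv=cv2.cvtColor(im,cv2.COLOR_BGR2HSV)
    m=cv2.inRange(hsv,(5,170,150),(14,255,255))
    k,l,s,c=cv2.connectedComponentsWithStats(m)
    for i in range(1,k):
        if s[i,4]>40: print(n,s[i],c[i].round(1))
    g=cv2.inRange(hsv,(55,60,20),(90,255,255));k,l,s,c=cv2.connectedComponentsWithStats(g)
    for i in range(1,k):
        if s[i,4]>100: print(n,'green',s[i],c[i].round(1))
E
```

```text
scene [208 152  18  10  99] [216.9 157.2]
scene [237 152  26  15 230] [249.7 159.8]
scene green [ 244  223   33   58 1469] [260.5 249.5]
side [288 167  16   9  76] [295.8 171.5]
side [283 177  22  14 186] [293.1 184. ]
side green [200 196  24  45 879] [212.3 216.5]
```

View pics/c1.png

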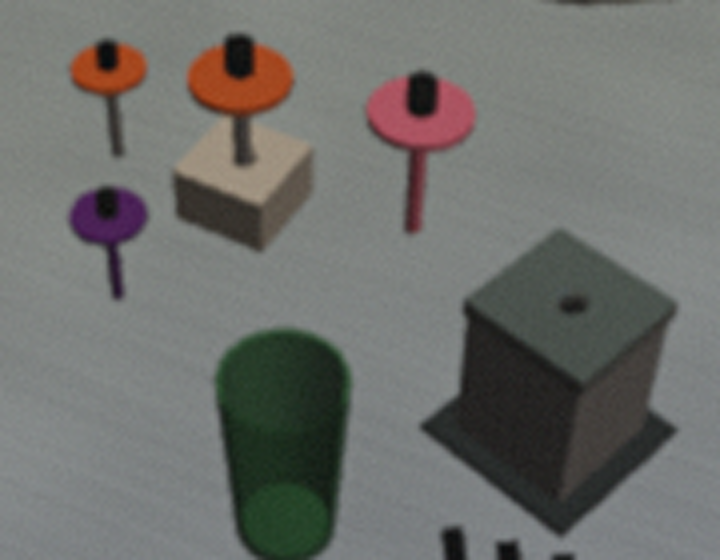

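View pics/c2.png

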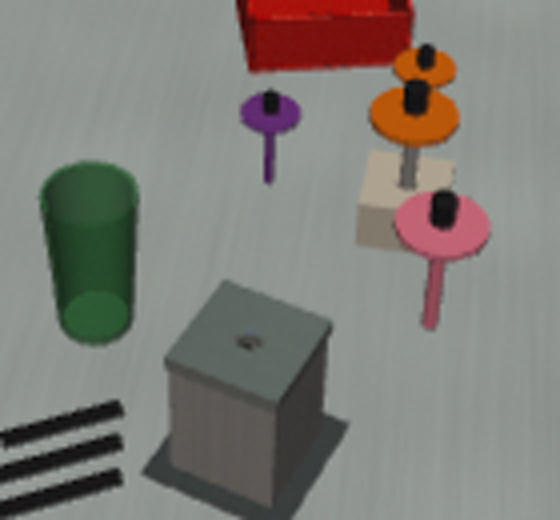

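Run:
```python
from h import *
ps,pd=r.camera_params('scene'),r.camera_params('side')
f1=lambda x,y:((x+.5)/4-.5+190,(y+.5)/4-.5+140)
f2=lambda x,y:((x+.5)/4-.5+190,(y+.5)/4-.5+155)
for n,a,b,z in[('handletop',(239,40),(415,86),.144),('handlemid',(239,55),(415,98),.132),('disc',(240,78),(414.5,115),.117),('hole',(573,304),(249,342),.115),('rodentry',(243,161),(408,185),.045)
 ,('lid far',(559,229),(226,281),.115),('lidR',(678,304),(330,323),.115),('lidnear',(584,386),(277,404),.115),('lidL',(463,304),(166,360),.115),('pink top',(422,77),(444,197),.144)]:
    if n.startswith('lid'): pass
    A,B=ray(ps,*f1(*a)),ray(pd,*f2(*b))
    print(n,*[x.round(4) for x in tri(A,B)],plane(*A,z).round(4)[:2],plane(*B,z).round(4)[:2])
```

```text
handletop [ 0.4716 -0.0929  0.1449] 0.002 [ 0.4694 -0.0945] [ 0.4719 -0.0925]
handlemid [ 0.4707 -0.0939  0.1322] 0.0015 [ 0.4696 -0.0948] [ 0.471 -0.093]
disc [ 0.4701 -0.0945  0.1139] 0.0004 [ 0.4738 -0.0924] [ 0.4701 -0.0909]
hole [0.5662 0.1653 0.1132] 0.0003 [0.568  0.1657] [0.5659 0.1668]
rodentry [ 0.4695 -0.0949  0.041 ] 0.0007 [ 0.4739 -0.0924] [ 0.4695 -0.0907]
lid far [0.5792 0.158  0.17  ] 0.0147 [0.5147 0.139 ] [0.5893 0.1115]
lidR [0.5286 0.1986 0.1357] 0.0623 [0.5425 0.2176] [0.514  0.1412]
lidnear [0.5517 0.1709 0.0465] 0.0229 [0.6216 0.19  ] [0.541  0.2184]
lidL [0.6103 0.1349 0.0981] 0.0659 [0.5948 0.1112] [0.6179 0.191 ]
pink top [0.4436 0.022  0.1349] 0.0017 [0.4533 0.0252] [0.4443 0.0337]
```

```bash
cat >> h.py <<'E'
def rel(X,yaw=None):
    s=r.state();M=rot(s['tool_rot']);d=np.array(X)-s['ee_pos']
    return M.T@d
def show():
    s=r.state();M=rot(s['tool_rot'])
    print('t',round(s['time_s'],2),'p',s['ee_pos'].round(4),'F',s['wrist_force'].round(2),'T',s['torque'].round(2),'w',round(s['gripper_width'],4));print('q',s['joint_pos'].round(3));print(M.round(3).tolist())
    return s,M
E
python3 - <<'E'
from h import *
show()
print(rel((.4708,-.0935,.26)))
E
```

```text
t 0.15 p [ 0.1831 -0.6494  0.205 ] F [-0.12 -0.4   0.08] T [ 0.01 -0.02  0.  ] w 0.0945
q [ 1.146  0.427  0.074  1.606 -0.034  1.111 -0.067]
[[-0.0, 0.271, -0.962], [0.001, -0.962, -0.271], [-1.0, -0.001, 0.0]]
[-0.05463286 -0.45702148 -0.42775654]
```

>>> {"fn": "send_rows", "kwargs": {"series": [[1, -0.03, 0, 0, 0, 0, 0], [1, -0.01, -0.03, -0.028, 0, 0, 0], [1, -0.01, -0.03, -0.028, 0, 0, 0], [1, -0.005, -0.035, -0.033, 0, 0, 0], [1, 0, -0.035, -0.033, 0, 0, 0]]}}

```text
time_s: 0.78
ee_pos: [0.2659, -0.4901, 0.2607]
tool_rot: [2.016, 1.57, -0.851]
wrist_force: [0.9, -0.6, -0.0]
gripper_width: 0.0938
```

>>> {"fn": "send_rows", "kwargs": {"series": [[1, 0, -0.035, -0.033, 0, 0, 0], [1, 0, -0.035, -0.033, 0, 0, 0], [1, 0, -0.035, -0.033, 0, 0, 0], [1, 0, -0.035, -0.033, 0, 0, 0], [1, 0, -0.035, -0.033, 0, 0, 0]]}}

```text
time_s: 1.4
ee_pos: [0.3771, -0.2767, 0.2605]
tool_rot: [1.926, 1.571, -0.941]
wrist_force: [-0.4, 0.3, 0.2]
gripper_width: 0.0939
```

>>> {"fn": "send_rows", "kwargs": {"series": [[0.4, 0, -0.035, -0.033, 0, 0, 0], [0.4, 0, -0.035, -0.033, 0, 0, 0], [0.4, 0, 0, 0, -10, 0, 0], [0.4, 0, 0, 0, -10, 0, 0], [0.4, 0, 0, 0, -10, 0, 0]]}}

```text
time_s: 2.02
ee_pos: [0.421, -0.1928, 0.2604]
tool_rot: [-1.194, 1.57, 2.752]
wrist_force: [0.1, -0.3, -0.0]
gripper_width: 0.0659
```

>>> {"fn": "send_rows", "kwargs": {"series": [[0.4, 0, 0, 0, -10, 0, 0], [0.4, 0, 0, 0, -10, 0, 0], [0.4, 0, 0, 0, -10, 0, 0], [0.4, 0, 0, 0, 0, 0, 0]]}}

```text
time_s: 2.52
ee_pos: [0.421, -0.1929, 0.2604]
tool_rot: [-1.762, 1.571, 2.7]
wrist_force: [0.0, -0.5, -0.6]
gripper_width: 0.0657
```

Run:
```python
from h import *
show()
print(rel((.4708,-.0935,.122)))
p=r.camera_params('wrist');cv2.imwrite('pics/w1.png',r.get_image('wrist')[:,:,::-1])
print(p, wproj(p,(.4708,-.0935,.144)), wproj(p,(.4708,-.0935,.117)))
```

```text
t 2.52 p [ 0.421  -0.1929  0.2604] F [ 0.05 -0.46 -0.62] T [ 0.02 -0.1  -0.  ] w 0.0657
q [ 0.602  0.041 -0.319  1.976  0.014  1.128  0.028]
[[-0.0, 0.969, -0.247], [0.0, -0.247, -0.969], [-1.0, -0.0, -0.0]]
[ 0.13838941  0.02370551 -0.10864338]
{'camera_matrix': array([[297.31863964,   0.        , 258.17748391],
       [  0.        , 297.31863964, 190.92862621],
       [  0.        ,   0.        ,   1.        ]]), 'position': array([ 0.44220064, -0.11657036,  0.44082325]), 'rotation': array([ 2.87035677e+00, -6.21526387e-04, -2.48666800e-01])} (np.float64(280.42818104051344), np.float64(81.13364455899674)) (np.float64(278.5586062077585), np.float64(83.53117037380319))
```

View pics/w1.png

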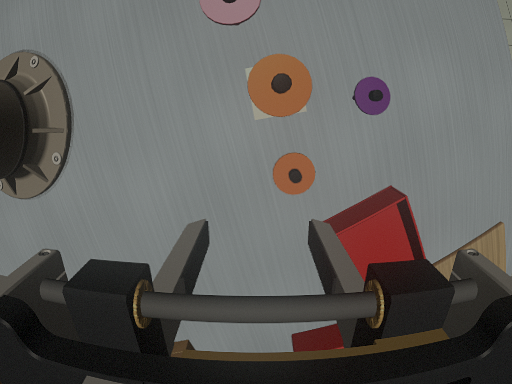

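Run:
```python
from h import *
p=r.camera_params('wrist');im=cv2.imread('pics/w1.png');hsv=cv2.cvtColor(im,cv2.COLOR_BGR2HSV)
sub=np.zeros(im.shape[:2],np.uint8);sub[50:120,245:316]=1
m=cv2.inRange(hsv,(3,110,120),(18,255,255))*sub
c=max(cv2.findContours(m,0,1)[0],key=cv2.contourArea);h=cv2.convexHull(c);e=cv2.fitEllipse(h);print(e)
print('disc',plane(*wray(p,*e[0]),.1185))
k=cv2.inRange(hsv,(0,0,0),(180,255,70))*sub;k=cv2.bitwise_and(k,cv2.drawContours(np.zeros_like(k),[h],-1,255,-1))
M=cv2.moments(k,True);u=M['m10']/M['m00'],M['m01']/M['m00'];print(u,M['m00'],plane(*wray(p,*u),.140))
cv2.imwrite('pics/w1c.png',cv2.resize(im[40:130,235:325],None,fx=6,fy=6))
```

```text
((279.4053039550781, 84.88179016113281), (62.12026596069336, 64.04656982421875), 106.18453979492188)
disc [ 0.47153337 -0.09541342  0.1185    ]
(280.91776315789474, 82.99013157894737) 304.0 [ 0.47154201 -0.09530703  0.14      ]
```

View pics/w1c.png

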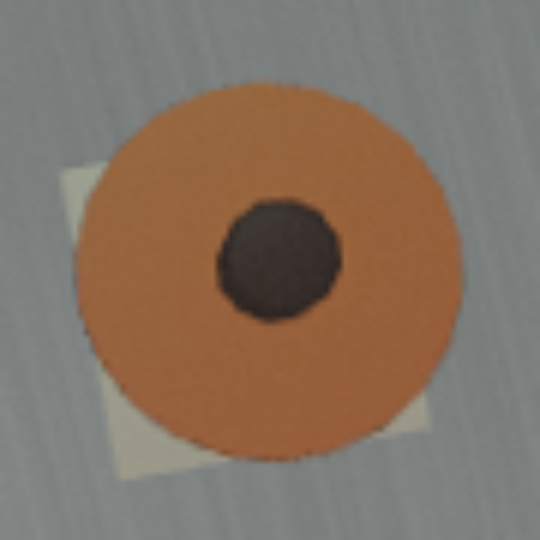

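>>> {"fn": "send_rows", "kwargs": {"series": [[0.0, 0, 0.008, -0.036, 0, 0, 0], [0.0, 0, 0.008, -0.036, 0, 0, 0], [0.0, 0, 0.0087, -0.0353, 0, 0, 0], [0.0, 0.05, 0, 0, 0, 0, 0], [0.0, 0, 0, 0, 0, 0, 0]]}}

```text
time_s: 3.2
ee_pos: [0.4696, -0.0946, 0.2082]
tool_rot: [-1.546, 1.565, 2.915]
wrist_force: [-0.2, -0.6, 0.9]
gripper_width: 0.0471
```

Run:
```python
from h import *
show()
p=r.camera_params('wrist');cv2.imwrite('pics/w2.png',r.get_image('wrist')[:,:,::-1])
im=cv2.imread('pics/w2.png');hsv=cv2.cvtColor(im,cv2.COLOR_BGR2HSV)
m=cv2.inRange(hsv,(3,110,120),(18,255,255))
k,l,s,c=cv2.connectedComponentsWithStats(m);print([(s[i],c[i]) for i in range(1,k) if s[i,4]>300])
```

```text
t 3.2 p [ 0.4696 -0.0946  0.2082] F [-0.22 -0.64  0.87] T [-0.06 -0.05 -0.01] w 0.0471
q [ 0.461  0.131 -0.428  2.003  0.062  1.026 -0.247]
[[-0.005, 0.969, -0.249], [0.001, -0.249, -0.969], [-1.0, -0.005, 0.0]]
[(array([ 223,  158,   72,   71, 3453], dtype=int32), array([258.80509702, 192.2502172 ])), (array([ 255,  253,   44,   38, 1083], dtype=int32), array([276.61218837, 270.22622345]))]
```

View pics/w2.png

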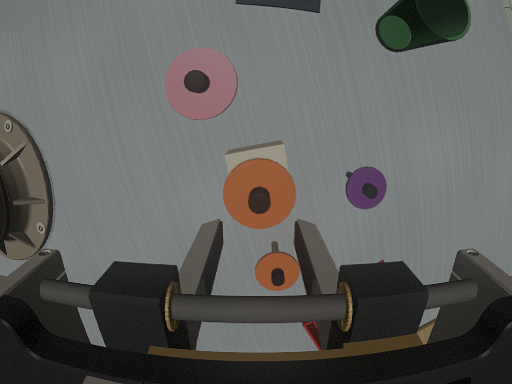

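Run:
```python
from h import *
s,M=show()
p=r.camera_params('wrist')
print(plane(*wray(p,259,193.3),.1185), 'handletop',plane(*wray(p,258.8,206),.144))
for z in(.1235,):
  print(rel((.4710,-.0950,z)))
```

```text
t 3.25 p [ 0.4707 -0.0951  0.2102] F [-0.03  0.17  1.23] T [-0.   -0.06 -0.01] w 0.0466
q [ 0.462  0.129 -0.427  2.     0.062  1.027 -0.246]
[[-0.003, 0.969, -0.249], [0.001, -0.249, -0.969], [-1.0, -0.003, -0.0]]
[ 0.4733898  -0.09450112  0.1185    ] handletop [ 0.47215471 -0.0985586   0.144     ]
[ 0.08667707  0.00050303 -0.00013145]
```

>>> {"fn": "send_rows", "kwargs": {"series": [[0.0, 0.03, 0.001, 0, 0, 0, 0], [0.0, 0.03, 0, 0, 0, 0, 0], [0.0, 0.015, 0, 0, 0, 0, 0], [0.0, 0, 0, 0, 0, 0, 0], [0.0, 0, 0, 0, 0, 0, 0]]}}

```text
time_s: 3.88
ee_pos: [0.4733, -0.0955, 0.1368]
tool_rot: [1.605, 1.569, -0.215]
wrist_force: [0.1, 0.1, 0.5]
gripper_width: 0.0466
```

Run:
```python
from h import *
s,M=show()
for n in('wrist','side'): cv2.imwrite(f'pics/{n}3.png',r.get_image(n)[:,:,::-1])
i=cv2.imread('pics/side3.png');cv2.imwrite('pics/side3c.png',cv2.resize(i[100:250,220:380],None,fx=4,fy=4,interpolation=2))
```

```text
t 3.88 p [ 0.4733 -0.0955  0.1368] F [0.09 0.14 0.53] T [ 0.04 -0.05  0.  ] w 0.0466
q [ 0.442  0.221 -0.423  2.076  0.119  0.865 -0.298]
[[0.001, 0.969, -0.247], [-0.0, -0.247, -0.969], [-1.0, 0.002, -0.0]]
```

View pics/wrist3.png

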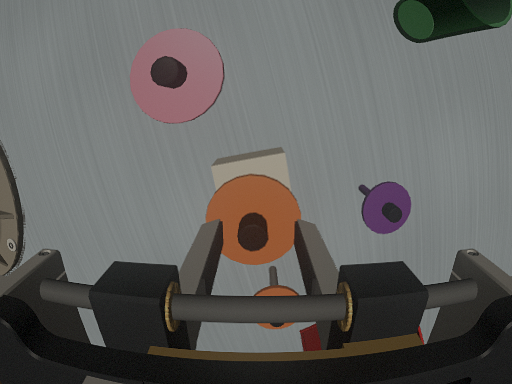

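View pics/side3c.png

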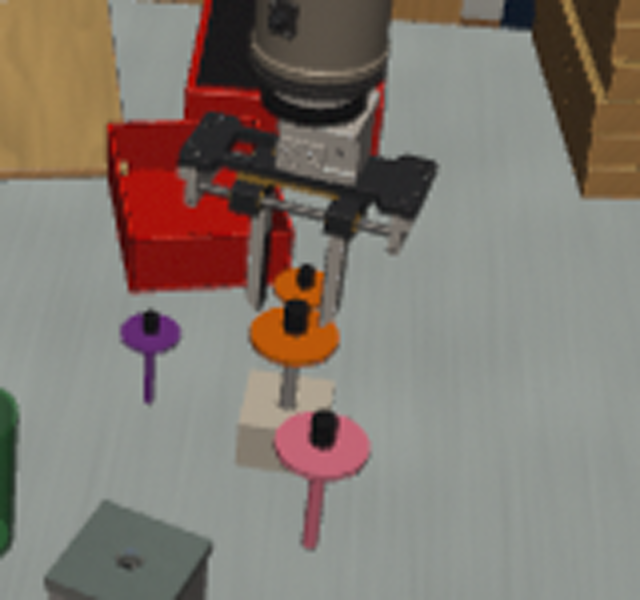

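Run:
```python
from h import *
s,M=show()
p=r.camera_params('side')
for X in[s['ee_pos'],s['ee_pos']+.027*M[:,1],s['ee_pos']-.027*M[:,1]]:
  u=np.array(proj(p,X));print(u,(u-[220,100])*4)
w=r.camera_params('wrist')
for y in(-.095,-.0955,-.097): print(wproj(w,(.4715,y,.1185)),wproj(w,(.4715,y,.144)))
im=cv2.imread('pics/wrist3.png');hsv=cv2.cvtColor(im,cv2.COLOR_BGR2HSV)
k=cv2.inRange(hsv,(0,0,0),(180,255,60));k[:205]=0;k[262:]=0;k[:,:230]=0;k[:,275:]=0
print(cv2.boundingRect(k))
cv2.imwrite('pics/w3c.png',cv2.resize(im[160:280,190:320],None,fx=5,fy=5))
```

```text
t 3.98 p [ 0.4732 -0.0954  0.1366] F [ 0.04 -0.44 -0.49] T [-0.03 -0.01 -0.02] w 0.047
q [ 0.442  0.221 -0.423  2.076  0.119  0.865 -0.298]
[[0.002, 0.969, -0.247], [-0.0, -0.247, -0.969], [-1.0, 0.002, -0.0]]
[292.83856885 177.40619834] [291.35427539 309.62479335]
[284.54882637 175.30609903] [258.19530547 301.22439613]
[301.22261483 179.53018822] [324.89045933 318.12075288]
(np.float64(253.15270308032035), np.float64(223.1550140765712)) (np.float64(252.61903887709158), np.float64(237.92471349576078))
(np.float64(253.32753858237118), np.float64(223.7806617677075)) (np.float64(252.81669891295232), np.float64(238.61262278598218))
(np.float64(253.850536460048), np.float64(225.6512526405671)) (np.float64(253.4075836623066), np.float64(240.66753015025284))
(238, 213, 30, 38)
```

View pics/w3c.png

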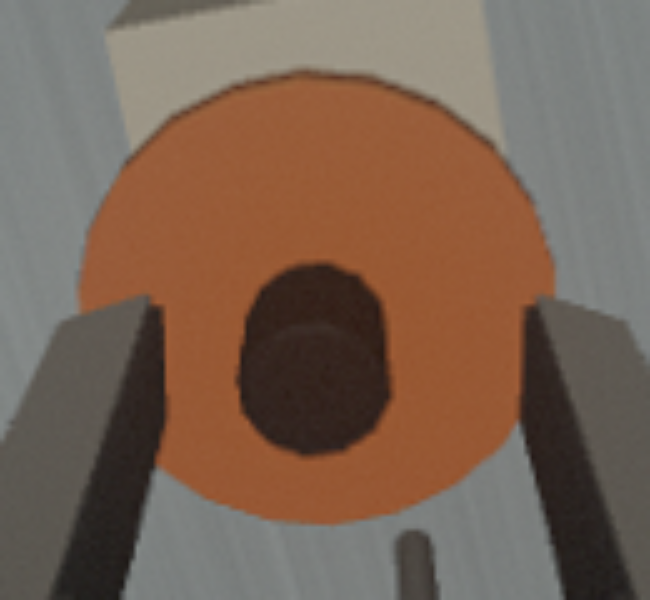

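>>> {"fn": "send_rows", "kwargs": {"series": [[0.0, 0.007, -0.003, -0.0005, 0, 0, 0], [0.0, 0.0065, 0, 0, 0, 0, 0], [0.0, 0, 0, 0, 0, 0, 0], [0.0, 0, 0, 0, 0, 0, 0]]}}

```text
time_s: 4.47
ee_pos: [0.4697, -0.094, 0.122]
tool_rot: [-2.151, 1.571, 2.312]
wrist_force: [0.1, 0.9, 0.1]
gripper_width: 0.0471
```

Run:
```python
from h import *
s,M=show()
cv2.imwrite('pics/w4.png',r.get_image('wrist')[:,:,::-1])
im=cv2.imread('pics/w4.png')
cv2.imwrite('pics/w4c.png',cv2.resize(im[160:280,190:320],None,fx=5,fy=5))
```

```text
t 4.47 p [ 0.4697 -0.094   0.122 ] F [0.05 0.94 0.14] T [-0.06 -0.05  0.01] w 0.0471
q [ 0.437  0.238 -0.421  2.096  0.13   0.833 -0.311]
[[-0.0, 0.969, -0.246], [0.0, -0.246, -0.969], [-1.0, -0.0, -0.0]]
```

View pics/w4c.png

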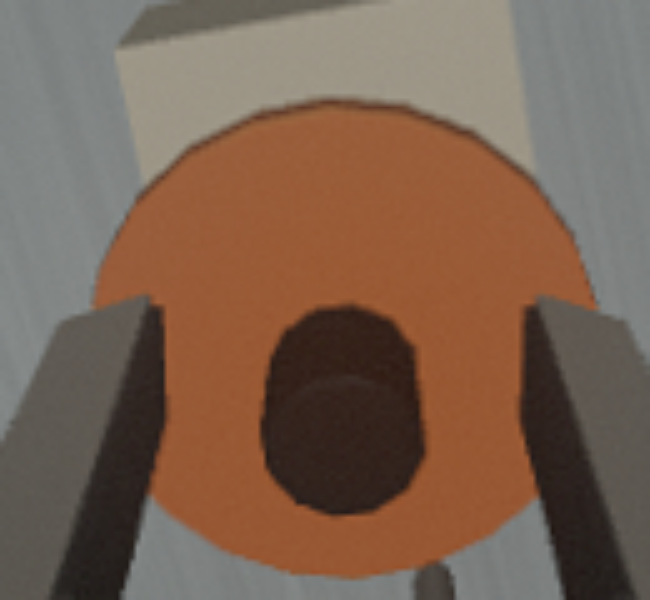

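>>> {"fn": "send_rows", "kwargs": {"series": [[0.0, -0.001, 0, 0.002, 0, 0, 0], [-1, 0, 0, 0, 0, 0, 0], [-1, 0, 0, 0, 0, 0, 0], [-1, 0, 0, 0, 0, 0, 0], [-1, 0, 0, 0, 0, 0, 0]], "squeeze": 30}}

```text
time_s: 5.15
ee_pos: [0.4692, -0.096, 0.123]
tool_rot: [2.786, 1.571, 0.967]
wrist_force: [0.3, 0.1, -0.4]
gripper_width: 0.0191
```

Run:
```python
from h import *
s,M=show()
cv2.imwrite('pics/w5.png',r.get_image('wrist')[:,:,::-1])
im=cv2.imread('pics/w5.png')
cv2.imwrite('pics/w5c.png',cv2.resize(im[160:280,190:320],None,fx=5,fy=5))
```

```text
t 5.15 p [ 0.4692 -0.096   0.123 ] F [ 0.31  0.09 -0.42] T [-0.08 -0.12 -0.06] w 0.0191
q [ 0.44   0.236 -0.42   2.095  0.129  0.835 -0.305]
[[0.0, 0.969, -0.246], [0.0, -0.246, -0.969], [-1.0, 0.0, -0.0]]
```

View pics/w5c.png

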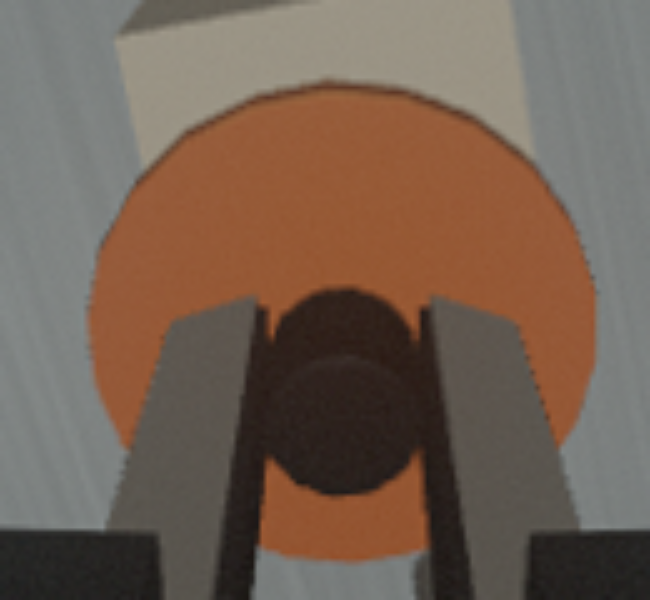

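Gripped at the handle's 20 mm, pads clear of the disc. Lifting now.

>>> {"fn": "send_rows", "kwargs": {"series": [[-1, -0.015, 0, 0, 0, 0, 0], [-1, -0.03, 0, 0, 0, 0, 0], [-1, -0.04, 0, 0, 0, 0, 0], [-1, -0.04, 0, 0, 0, 0, 0], [-1, -0.045, 0, 0, 0, 0, 0]]}}

```text
time_s: 5.82
ee_pos: [0.4687, -0.0957, 0.2951]
tool_rot: [3.076, 1.571, 1.256]
wrist_force: [0.7, -0.5, -1.9]
gripper_width: 0.0193
```

Run:
```python
from h import *
s,M=show()
for n in('scene','side'):cv2.imwrite(f'pics/{n}6.png',r.get_image(n)[:,:,::-1])
a=cv2.imread('pics/scene6.png');b=cv2.imread('pics/side6.png')
cv2.imwrite('pics/c6.png',np.hstack([cv2.resize(a[60:200,170:300],None,fx=3,fy=4),cv2.resize(b[80:220,230:360],None,fx=3,fy=4)]))
print(rel((.567,.1655,.293)))
```

```text
t 5.83 p [ 0.4687 -0.0957  0.2951] F [ 0.72 -0.47 -1.88] T [-0.06 -0.16  0.01] w 0.0193
q [ 0.482  0.048 -0.426  1.893  0.021  1.205 -0.2  ]
[[0.0, 0.969, -0.246], [0.0, -0.246, -0.969], [-1.0, 0.0, -0.0]]
[ 0.00558762  0.02865234 -0.27700038]
```

View pics/c6.png

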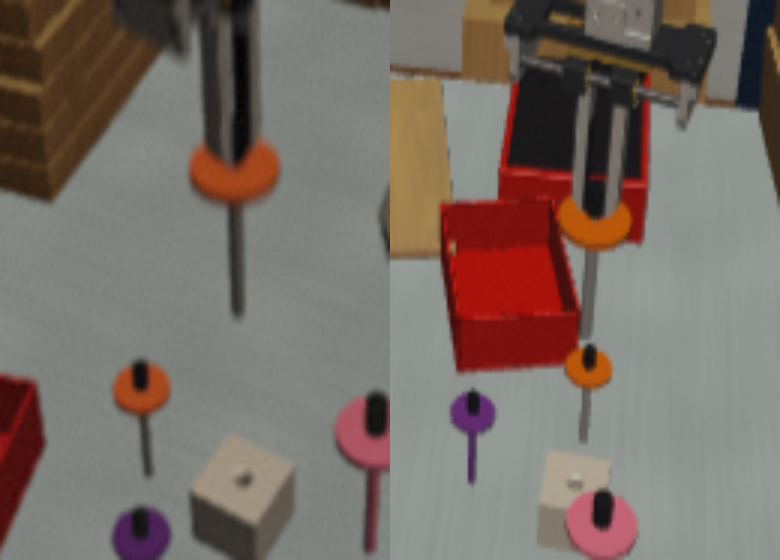

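>>> {"fn": "send_rows", "kwargs": {"series": [[-1, 0, 0.006, -0.04, 0, 0, 0], [-1, 0, 0.006, -0.05, 0, 0, 0], [-1, 0, 0.006, -0.05, 0, 0, 0], [-1, 0, 0.006, -0.04, 0, 0, 0], [-1, 0, 0.005, 0, 0, 0, 0]]}}

```text
time_s: 6.55
ee_pos: [0.5416, 0.0746, 0.2929]
tool_rot: [-2.46, 1.569, 2.008]
wrist_force: [-0.1, -0.2, -1.7]
gripper_width: 0.0193
```

Run:
```python
from h import *
s,M=show()
p=r.camera_params('wrist');cv2.imwrite('pics/w7.png',r.get_image('wrist')[:,:,::-1])
print(p['position'],p['rotation'],wproj(p,(.567,.1655,.115)))
```

```text
t 6.55 p [0.5416 0.0746 0.2929] F [-0.14 -0.16 -1.68] T [-0.04 -0.07  0.01] w 0.0193
q [ 0.246  0.19  -0.571  1.756  0.107  1.227 -0.598]
[[-0.001, 0.97, -0.242], [0.001, -0.242, -0.97], [-1.0, -0.001, -0.001]]
[0.5624053  0.1508808  0.47345516] [ 2.87147568e+00  8.23979607e-05 -2.42925386e-01] (np.float64(258.9969119437356), np.float64(97.93923355785174))
```

View pics/w7.png

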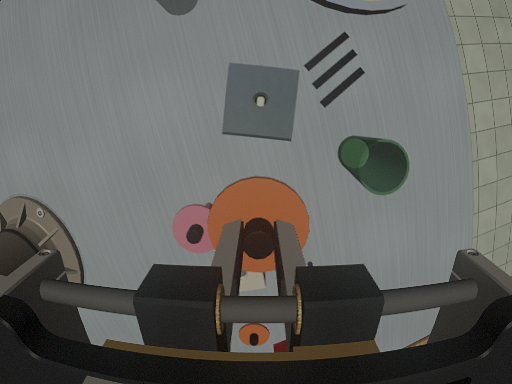

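Run:
```python
from h import *
p=r.camera_params('wrist');im=cv2.imread('pics/w7.png')
c=im[55:150,215:310];cv2.imwrite('pics/w7c.png',cv2.resize(c,None,fx=6,fy=6,interpolation=2))
```

```text
(no output)
```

View pics/w7c.png

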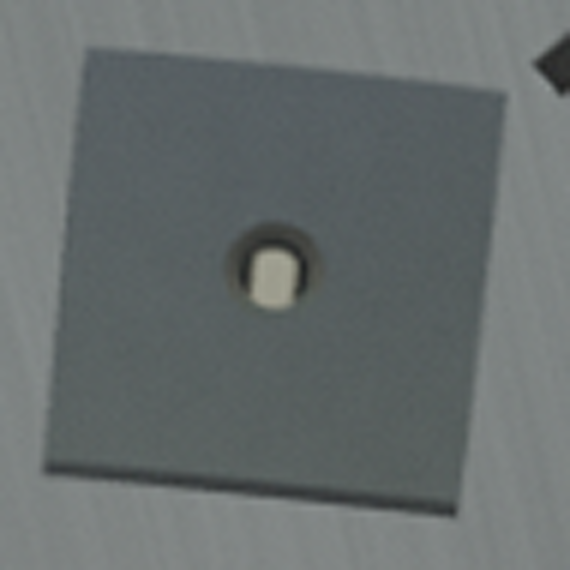

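Run:
```python
from h import *
p=r.camera_params('wrist');h=plane(*wray(p,260.25,98.9),.115);print(h)
cs=[plane(*wray(p,215+(x+.5)/6-.5,55+(y+.5)/6-.5),.115) for x,y in((88,48),(507,92),(456,506),(44,464))];print(np.mean(cs,0),[np.linalg.norm(cs[i]-cs[i-1]).round(4) for i in range(4)])
t=np.array([.5672,.1650,.30]);print(rel(t))
```

```text
[0.56871893 0.16138625 0.115     ]
[0.56830358 0.15976363 0.115     ] [np.float64(0.0847), np.float64(0.0834), np.float64(0.0847), np.float64(0.0833)]
[-0.00720888  0.00184864 -0.0961117 ]
```

>>> {"fn": "send_rows", "kwargs": {"series": [[-1, 0, 0.001, -0.045, 0, 0, 0], [-1, 0, 0.001, -0.046, 0, 0, 0], [-1, 0.025, 0, 0, 0, 0, 0], [-1, 0.02, 0, 0, 0, 0, 0], [-1, 0, 0, 0, 0, 0, 0]]}}

```text
time_s: 7.22
ee_pos: [0.5652, 0.1574, 0.2469]
tool_rot: [-0.917, 1.568, -2.738]
wrist_force: [-0.4, 0.7, -1.4]
gripper_width: 0.0193
```

Run:
```python
from h import *
s,M=show()
for n in('scene','side'):cv2.imwrite(f'pics/{n}8.png',r.get_image(n)[:,:,::-1])
show()
ps,pd=r.camera_params('scene'),r.camera_params('side')
a=cv2.imread('pics/scene8.png');b=cv2.imread('pics/side8.png')
cv2.imwrite('pics/c8.png',np.hstack([cv2.resize(a[150:245,290:370],None,fx=5,fy=5,interpolation=2),cv2.resize(b[180:275,220:290],None,fx=5,fy=5,interpolation=2)]))
```

```text
t 7.22 p [0.5652 0.1574 0.2469] F [-0.39  0.72 -1.38] T [-0.05 -0.07 -0.05] w 0.0193
q [ 0.109  0.305 -0.603  1.729  0.186  1.168 -0.796]
[[-0.003, 0.969, -0.247], [-0.001, -0.247, -0.969], [-1.0, -0.002, 0.002]]
t 7.33 p [0.5662 0.1582 0.2487] F [-0.17  0.4  -1.17] T [-0.05 -0.08 -0.03] w 0.0193
q [ 0.109  0.303 -0.603  1.726  0.186  1.169 -0.796]
[[0.0, 0.969, -0.247], [-0.0, -0.247, -0.969], [-1.0, 0.0, 0.0]]
```

View pics/c8.png

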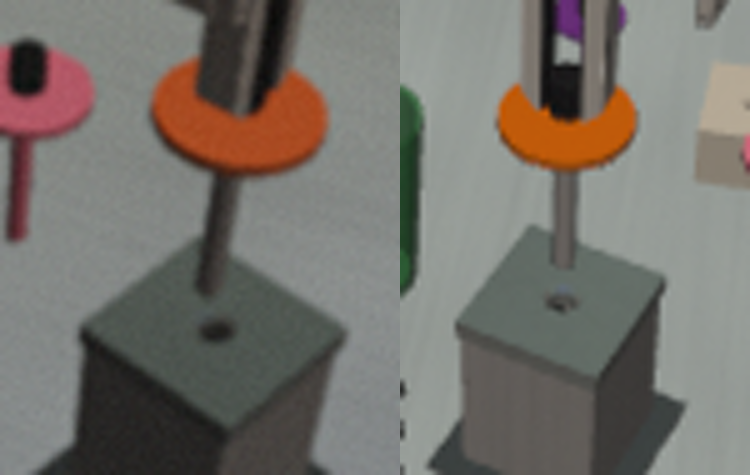

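Run:
```python
from h import *
ps,pd=r.camera_params('scene'),r.camera_params('side')
f=lambda x,y,ox,oy:((x+.5)/5-.5+ox,(y+.5)/5-.5+oy)
tip=tri(ray(ps,*f(206,295,290,150)),ray(pd,*f(163.5,269,220,180)))
hole=tri(ray(ps,*f(217,331,290,150)),ray(pd,*f(162,302,220,180)))
print(tip,hole,hole[0]-tip[0])
s,M=show();print(M.T@(hole[0]-tip[0]))
z=tip[0][2]
print([plane(*ray(ps,*f(217,331,290,150)),.115)-plane(*ray(ps,*f(206,295,290,150)),.1357),plane(*ray(pd,*f(162,302,220,180)),.115)-plane(*ray(pd,*f(163.5,269,220,180)),.1357)])
```

```text
(array([0.56613394, 0.15821812, 0.13204625]), np.float64(0.0003184765585275265)) (array([0.5661009 , 0.16533798, 0.11325168]), np.float64(0.001179926974054191)) [-3.30434817e-05  7.11986594e-03 -1.87945738e-02]
t 7.33 p [0.5662 0.1582 0.2487] F [-0.17  0.4  -1.17] T [-0.05 -0.08 -0.03] w 0.0193
q [ 0.109  0.303 -0.603  1.726  0.186  1.169 -0.796]
[[0.0, 0.969, -0.247], [-0.0, -0.247, -0.969], [-1.0, 0.0, 0.0]]
[ 0.01879344 -0.00179921 -0.00689195]
[array([-0.00117176,  0.00726537, -0.0207    ]), array([-0.00012552,  0.00429298, -0.0207    ])]
```

>>> {"fn": "send_rows", "kwargs": {"series": [[-1, 0, -0.0015, -0.0065, 0, 0, 0], [-1, 0.008, 0, 0, 0, 0, 0], [-1, 0, 0, 0, 0, 0, 0], [-1, 0, 0, 0, 0, 0, 0]]}}

```text
time_s: 7.82
ee_pos: [0.5662, 0.1656, 0.24]
tool_rot: [-1.253, 1.571, -3.072]
wrist_force: [1.0, 0.1, -0.9]
gripper_width: 0.0191
```

Run:
```python
from h import *
s,M=show()
for n in('scene','side'):cv2.imwrite(f'pics/{n}9.png',r.get_image(n)[:,:,::-1])
a=cv2.imread('pics/scene9.png');b=cv2.imread('pics/side9.png')
cv2.imwrite('pics/c9.png',np.hstack([cv2.resize(a[180:245,300:365],None,fx=6,fy=6,interpolation=2),cv2.resize(b[210:275,220:285],None,fx=6,fy=6,interpolation=2)]))
show()
```

```text
t 7.83 p [0.5662 0.1656 0.24  ] F [ 0.99  0.08 -0.88] T [-0.01 -0.12  0.02] w 0.0191
q [ 0.096  0.315 -0.604  1.732  0.194  1.155 -0.813]
[[-0.0, 0.969, -0.246], [-0.0, -0.246, -0.969], [-1.0, -0.0, 0.0]]
t 7.92 p [0.5662 0.1656 0.2401] F [-0.54 -0.12 -1.93] T [-0.06 -0.09 -0.02] w 0.0191
q [ 0.096  0.315 -0.604  1.732  0.194  1.155 -0.813]
[[0.0, 0.969, -0.246], [0.0, -0.246, -0.969], [-1.0, 0.0, -0.0]]
```

View pics/c9.png

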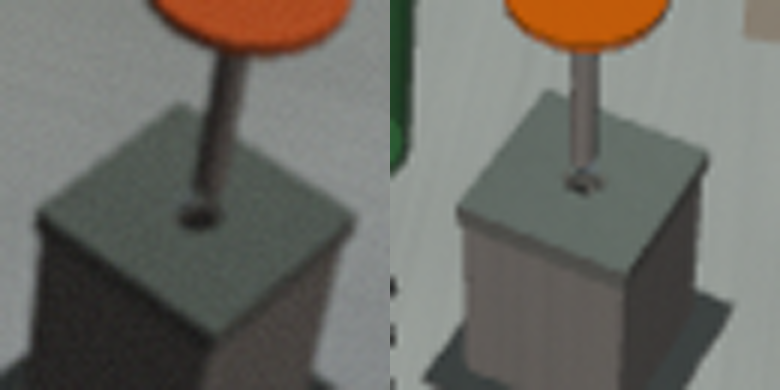

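Run:
```python
from h import *
ps,pd=r.camera_params('scene'),r.camera_params('side')
s,M=show();T=s['ee_pos']
f=lambda p,ox,oy:lambda X:tuple(((np.array(proj(p,X))-[ox,oy]+.5)*6-.5).round(1))
g1=f(ps,300,180);g2=f(pd,220,210)
for z in(.127,.124): print('tip',z,g1((T[0],T[1],z)),g2((T[0],T[1],z)))
for d in((0,0),(.003,0),(0,.003)): print('hole',d,g1((T[0]+d[0],T[1]+d[1],.115)),g2((T[0]+d[0],T[1]+d[1],.115)))
a=cv2.imread('pics/scene9.png');b=cv2.imread('pics/side9.png')
cv2.imwrite('pics/c9b.png',np.hstack([cv2.resize(a[200:230,318:348],None,fx=13,fy=13,interpolation=2),cv2.resize(b[225:255,238:268],None,fx=13,fy=13,interpolation=2)]))
```

```text
t 7.92 p [0.5662 0.1656 0.2401] F [-0.54 -0.12 -1.93] T [-0.06 -0.09 -0.02] w 0.0191
q [ 0.096  0.315 -0.604  1.732  0.194  1.155 -0.813]
[[0.0, 0.969, -0.246], [0.0, -0.246, -0.969], [-1.0, 0.0, -0.0]]
tip 0.127 (np.float64(205.1), np.float64(190.6)) (np.float64(193.9), np.float64(162.5))
tip 0.124 (np.float64(204.1), np.float64(196.3)) (np.float64(193.8), np.float64(167.2))
hole (0, 0) (np.float64(201.1), np.float64(213.0)) (np.float64(193.5), np.float64(181.3))
hole (0.003, 0) (np.float64(198.4), np.float64(218.4)) (np.float64(186.8), np.float64(180.6))
hole (0, 0.003) (np.float64(208.8), np.float64(215.7)) (np.float64(192.6), np.float64(186.2))
```

View pics/c9b.png

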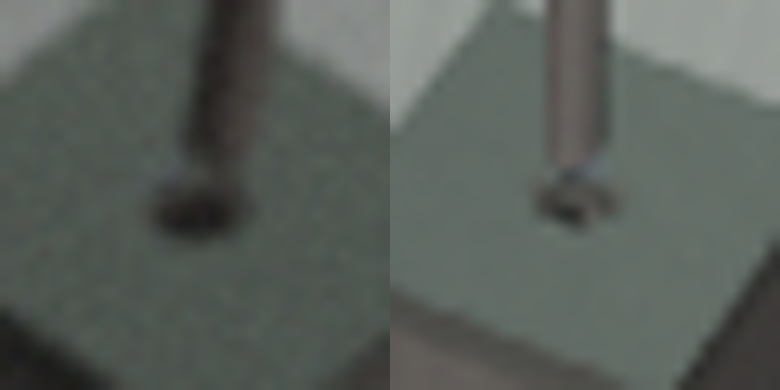

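>>> {"fn": "send_rows", "kwargs": {"series": [[-1, 0.005, 0, 0, 0, 0, 0], [-1, 0.005, 0, 0, 0, 0, 0], [-1, 0.003, 0, 0, 0, 0, 0], [-1, 0, 0, 0, 0, 0, 0]]}}

```text
time_s: 8.43
ee_pos: [0.566, 0.1656, 0.2267]
tool_rot: [-1.179, 1.57, -2.998]
wrist_force: [-0.3, 0.1, -2.3]
gripper_width: 0.0192
```

>>> {"fn": "send_rows", "kwargs": {"series": [[-1, 0.003, 0, 0, 0, 0, 0], [-1, 0.003, 0, 0, 0, 0, 0], [-1, 0, 0, 0, 0, 0, 0]]}}

```text
time_s: 8.8
ee_pos: [0.566, 0.1654, 0.2206]
tool_rot: [-0.887, 1.57, -2.706]
wrist_force: [0.3, -1.4, -2.2]
gripper_width: 0.0191
```

>>> {"fn": "send_rows", "kwargs": {"series": [[-1, 0.003, 0, 0, 0, 0, 0], [-1, 0.003, 0, 0, 0, 0, 0], [-1, 0, 0, 0, 0, 0, 0]]}}

```text
time_s: 9.18
ee_pos: [0.566, 0.1656, 0.2147]
tool_rot: [-1.067, 1.57, -2.886]
wrist_force: [-0.5, -1.8, -2.6]
gripper_width: 0.0194
```

Run:
```python
from h import *
F=[]
for n in('scene','side'):cv2.imwrite(f'pics/{n}10.png',r.get_image(n)[:,:,::-1]);F.append(r.state()['wrist_force'])
show();print(F)
a=cv2.imread('pics/scene10.png');b=cv2.imread('pics/side10.png')
cv2.imwrite('pics/c10.png',np.hstack([cv2.resize(a[160:260,290:370],None,fx=5,fy=5,interpolation=2),cv2.resize(b[180:280,215:290],None,fx=5,fy=5,interpolation=2)]))
```

```text
t 9.28 p [0.5661 0.1656 0.2149] F [-0.33 -1.18 -2.86] T [-0.66  0.15 -0.08] w 0.0194
q [ 0.09   0.337 -0.6    1.761  0.21   1.108 -0.827]
[[-0.0, 0.969, -0.246], [-0.0, -0.246, -0.969], [-1.0, -0.0, 0.0]]
[array([-0.87976697, -2.61243219, -2.93010758]), array([-0.32737266, -1.17721643, -2.86304073])]
```

View pics/c10.png

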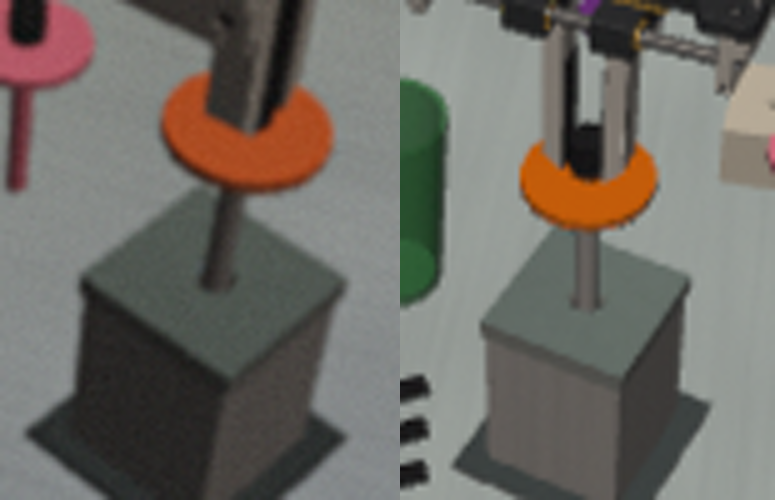

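>>> {"fn": "send_rows", "kwargs": {"series": [[-1, 0, 0, 0.001, 0, 0, 0], [-1, 0.002, 0, 0, 0, 0, 0], [-1, 0.002, 0, 0, 0, 0, 0], [-1, 0, 0, 0, 0, 0, 0]]}}

```text
time_s: 9.78
ee_pos: [0.5658, 0.1647, 0.2109]
tool_rot: [-1.642, 1.571, 2.822]
wrist_force: [-0.5, -0.9, -3.3]
gripper_width: 0.0192
```

Run:
```python
from h import *
show()
```

```text
t 9.78 p [0.5658 0.1647 0.2109] F [-0.51 -0.94 -3.32] T [-0.44  0.05 -0.04] w 0.0192
q [ 0.09   0.339 -0.599  1.767  0.212  1.1   -0.828]
[[-0.0, 0.969, -0.246], [0.0, -0.246, -0.969], [-1.0, -0.0, -0.0]]
```

>>> {"fn": "send_rows", "kwargs": {"series": [[-1, 0.001, 0, 0.001, 0, 0, 0], [-1, 0.002, 0, 0, 0, 0, 0], [-1, 0.002, 0, 0, 0, 0, 0], [-1, 0, 0, 0, 0, 0, 0]]}}

```text
time_s: 10.28
ee_pos: [0.5656, 0.1638, 0.2058]
tool_rot: [-1.557, 1.571, 2.906]
wrist_force: [0.7, -1.1, -2.3]
gripper_width: 0.0191
```

Run:
```python
from h import *
show()
```

```text
t 10.28 p [0.5656 0.1638 0.2058] F [ 0.75 -1.11 -2.34] T [-0.19 -0.06 -0.01] w 0.0191
q [ 0.09   0.343 -0.598  1.774  0.215  1.09  -0.829]
[[-0.0, 0.969, -0.246], [0.0, -0.246, -0.969], [-1.0, -0.0, 0.0]]
```

>>> {"fn": "send_rows", "kwargs": {"series": [[-1, 0.002, 0, 0, 0, 0, 0], [-1, 0.002, 0, 0, 0, 0, 0], [-1, 0.002, 0, 0, 0, 0, 0]]}}

```text
time_s: 10.65
ee_pos: [0.566, 0.164, 0.2004]
tool_rot: [2.218, 1.57, 0.398]
wrist_force: [-0.7, -0.6, 12.7]
gripper_width: 0.0194
```

>>> {"fn": "send_rows", "kwargs": {"series": [[-1, 0.002, 0, 0, 0, 0, 0], [-1, 0.002, 0, 0, 0, 0, 0], [-1, 0.002, 0, 0, 0, 0, 0]]}}

```text
time_s: 11.02
ee_pos: [0.5661, 0.164, 0.1946]
tool_rot: [2.091, 1.57, 0.271]
wrist_force: [-0.2, -2.0, 5.9]
gripper_width: 0.0192
```

Run:
```python
from h import *
show()
```

```text
t 11.03 p [0.5661 0.164  0.1946] F [-0.16 -2.03  5.9 ] T [-0.26  0.13  0.03] w 0.0192
q [ 0.087  0.354 -0.595  1.786  0.224  1.068 -0.837]
[[0.001, 0.969, -0.246], [0.0, -0.246, -0.969], [-1.0, 0.001, -0.001]]
```

>>> {"fn": "send_rows", "kwargs": {"series": [[-1, 0.002, 0, 0, 0, 0, 0], [-1, 0.002, 0, 0, 0, 0, 0], [-1, 0.002, 0, 0, 0, 0, 0]]}}

```text
time_s: 11.4
ee_pos: [0.5661, 0.164, 0.1886]
tool_rot: [2.11, 1.57, 0.291]
wrist_force: [0.1, -0.4, 7.8]
gripper_width: 0.0194
```

>>> {"fn": "send_rows", "kwargs": {"series": [[-1, 0.002, 0, 0, 0, 0, 0], [-1, 0.002, 0, 0, 0, 0, 0]]}}

```text
time_s: 11.65
ee_pos: [0.5661, 0.1639, 0.1846]
tool_rot: [2.081, 1.57, 0.261]
wrist_force: [-1.1, -1.4, 7.0]
gripper_width: 0.0194
```

>>> {"fn": "send_rows", "kwargs": {"series": [[-1, 0.002, 0, 0, 0, 0, 0], [-1, 0.002, 0, 0, 0, 0, 0]]}}

```text
time_s: 11.9
ee_pos: [0.5661, 0.1639, 0.1806]
tool_rot: [2.055, 1.57, 0.235]
wrist_force: [-0.9, -0.7, 7.1]
gripper_width: 0.0192
```

Run:
```python
from h import *
show()
```

```text
t 11.9 p [0.5661 0.1639 0.1806] F [-0.93 -0.66  7.05] T [-0.36  0.22 -0.01] w 0.0192
q [ 0.082  0.368 -0.591  1.8    0.235  1.043 -0.846]
[[0.001, 0.969, -0.246], [0.0, -0.246, -0.969], [-1.0, 0.001, -0.001]]
```

>>> {"fn": "send_rows", "kwargs": {"series": [[-1, 0.002, 0, 0, 0, 0, 0], [-1, 0.002, 0, 0, 0, 0, 0]]}}

```text
time_s: 12.15
ee_pos: [0.5661, 0.1639, 0.1765]
tool_rot: [2.057, 1.57, 0.237]
wrist_force: [-0.7, -1.2, 5.4]
gripper_width: 0.0195
```

>>> {"fn": "send_rows", "kwargs": {"series": [[-1, 0.002, 0, 0, 0, 0, 0], [-1, 0.002, 0, 0, 0, 0, 0]]}}

```text
time_s: 12.4
ee_pos: [0.5661, 0.1639, 0.1725]
tool_rot: [2.048, 1.57, 0.229]
wrist_force: [-0.8, -1.6, 5.3]
gripper_width: 0.0194
```

>>> {"fn": "send_rows", "kwargs": {"series": [[-1, 0.001, 0, 0, 0, 0, 0], [-1, 0.001, 0, 0, 0, 0, 0]]}}

```text
time_s: 12.65
ee_pos: [0.5661, 0.1639, 0.1705]
tool_rot: [2.018, 1.57, 0.198]
wrist_force: [-1.4, -1.6, 7.0]
gripper_width: 0.019
```

Run:
```python
from h import *
show()
```

```text
t 12.65 p [0.5661 0.1639 0.1705] F [-1.36 -1.63  6.98] T [-0.34  0.11 -0.  ] w 0.019
q [ 0.079  0.379 -0.588  1.81   0.243  1.025 -0.853]
[[0.001, 0.969, -0.246], [0.0, -0.246, -0.969], [-1.0, 0.001, -0.0]]
```

>>> {"fn": "send_rows", "kwargs": {"series": [[-1, 0.001, 0, 0, 0, 0, 0], [-1, 0.001, 0, 0, 0, 0, 0]]}}

```text
time_s: 12.9
ee_pos: [0.5661, 0.1638, 0.1685]
tool_rot: [2.031, 1.57, 0.211]
wrist_force: [-1.5, -1.5, 3.7]
gripper_width: 0.0191
```

>>> {"fn": "send_rows", "kwargs": {"series": [[-1, 0.001, 0, 0, 0, 0, 0]]}}

```text
time_s: 13.02
ee_pos: [0.5661, 0.1639, 0.1675]
tool_rot: [2.036, 1.57, 0.217]
wrist_force: [-1.2, -1.1, 5.2]
gripper_width: 0.0195
```

>>> {"fn": "send_rows", "kwargs": {"series": [[-1, 0.001, 0, 0, 0, 0, 0]]}}

```text
time_s: 13.15
ee_pos: [0.5661, 0.1639, 0.1665]
tool_rot: [2.013, 1.57, 0.193]
wrist_force: [-1.6, -0.9, 7.7]
gripper_width: 0.0193
```

>>> {"fn": "send_rows", "kwargs": {"series": [[-1, 0.001, 0, 0, 0, 0, 0]]}}

```text
time_s: 13.28
ee_pos: [0.566, 0.1638, 0.1655]
tool_rot: [1.974, 1.57, 0.154]
wrist_force: [-0.9, -1.8, 6.1]
gripper_width: 0.0194
```

>>> {"fn": "send_rows", "kwargs": {"series": [[-1, 0.001, 0, 0, 0, 0, 0]]}}

```text
time_s: 13.4
ee_pos: [0.5661, 0.1638, 0.1645]
tool_rot: [1.996, 1.57, 0.176]
wrist_force: [-1.6, -0.9, 4.8]
gripper_width: 0.0188
```

>>> {"fn": "send_rows", "kwargs": {"series": [[-1, 0.001, 0, 0, 0, 0, 0]]}}

```text
time_s: 13.52
ee_pos: [0.5661, 0.1638, 0.1635]
tool_rot: [1.965, 1.57, 0.145]
wrist_force: [-0.7, -0.5, 4.2]
gripper_width: 0.0194
```

>>> {"fn": "send_rows", "kwargs": {"series": [[-1, 0.001, 0, 0, 0, 0, 0]]}}

```text
time_s: 13.65
ee_pos: [0.566, 0.1638, 0.1625]
tool_rot: [1.987, 1.57, 0.168]
wrist_force: [-0.8, -1.5, 7.2]
gripper_width: 0.0189
```

>>> {"fn": "send_rows", "kwargs": {"series": [[-1, 0.001, 0, 0, 0, 0, 0]]}}

```text
time_s: 13.78
ee_pos: [0.5661, 0.1639, 0.1615]
tool_rot: [1.976, 1.57, 0.157]
wrist_force: [-0.7, -1.2, 6.5]
gripper_width: 0.0195
```

>>> {"fn": "send_rows", "kwargs": {"series": [[-1, 0.001, 0, 0, 0, 0, 0]]}}

```text
time_s: 13.9
ee_pos: [0.5661, 0.1638, 0.1605]
tool_rot: [1.988, 1.57, 0.168]
wrist_force: [-0.7, -1.7, 4.6]
gripper_width: 0.0192
```

>>> {"fn": "send_rows", "kwargs": {"series": [[-1, 0.001, 0, 0, 0, 0, 0]]}}

```text
time_s: 14.02
ee_pos: [0.5661, 0.1638, 0.1595]
tool_rot: [1.961, 1.57, 0.141]
wrist_force: [0.0, -1.0, 5.2]
gripper_width: 0.0193
```

>>> {"fn": "send_rows", "kwargs": {"series": [[-1, 0.001, 0, 0, 0, 0, 0]]}}

```text
time_s: 14.15
ee_pos: [0.5661, 0.1638, 0.1585]
tool_rot: [1.946, 1.57, 0.127]
wrist_force: [-1.5, -0.7, 7.1]
gripper_width: 0.0193
```

>>> {"fn": "send_rows", "kwargs": {"series": [[-1, 0.001, 0, 0, 0, 0, 0]]}}

```text
time_s: 14.28
ee_pos: [0.5661, 0.1638, 0.1575]
tool_rot: [1.956, 1.57, 0.136]
wrist_force: [-0.7, -1.9, 6.4]
gripper_width: 0.0191
```

>>> {"fn": "send_rows", "kwargs": {"series": [[-1, 0.001, 0, 0, 0, 0, 0]]}}

```text
time_s: 14.4
ee_pos: [0.5661, 0.1638, 0.1565]
tool_rot: [1.931, 1.57, 0.111]
wrist_force: [-1.4, -1.0, 6.0]
gripper_width: 0.0194
```

>>> {"fn": "send_rows", "kwargs": {"series": [[-1, 0.001, 0, 0, 0, 0, 0]]}}

```text
time_s: 14.52
ee_pos: [0.5661, 0.1638, 0.1556]
tool_rot: [1.931, 1.57, 0.112]
wrist_force: [-2.3, -2.1, 8.7]
gripper_width: 0.0195
```

>>> {"fn": "send_rows", "kwargs": {"series": [[-1, 0.0005, 0, 0, 0, 0, 0]]}}

```text
time_s: 14.65
ee_pos: [0.5661, 0.1638, 0.155]
tool_rot: [1.945, 1.57, 0.125]
wrist_force: [-2.1, -1.2, 8.8]
gripper_width: 0.0196
```

>>> {"fn": "send_rows", "kwargs": {"series": [[-1, 0.0005, 0, 0, 0, 0, 0]]}}

```text
time_s: 14.78
ee_pos: [0.5661, 0.1638, 0.1546]
tool_rot: [1.958, 1.57, 0.139]
wrist_force: [-1.4, -1.7, 6.2]
gripper_width: 0.0195
```

>>> {"fn": "send_rows", "kwargs": {"series": [[-1, 0.0005, 0, 0, 0, 0, 0]]}}

```text
time_s: 14.9
ee_pos: [0.5661, 0.1638, 0.1541]
tool_rot: [1.937, 1.57, 0.117]
wrist_force: [-1.3, -1.8, 6.8]
gripper_width: 0.0192
```

>>> {"fn": "send_rows", "kwargs": {"series": [[-1, 0.0005, 0, 0, 0, 0, 0]]}}

```text
time_s: 15.02
ee_pos: [0.5661, 0.1638, 0.1536]
tool_rot: [1.942, 1.57, 0.122]
wrist_force: [-0.5, -2.0, 7.5]
gripper_width: 0.0194
```

>>> {"fn": "send_rows", "kwargs": {"series": [[-1, 0.0005, 0, 0, 0, 0, 0]]}}

```text
time_s: 15.15
ee_pos: [0.566, 0.1638, 0.153]
tool_rot: [1.942, 1.57, 0.122]
wrist_force: [-0.4, -2.1, 6.6]
gripper_width: 0.0195
```

>>> {"fn": "send_rows", "kwargs": {"series": [[-1, 0.001, 0, 0, 0, 0, 0]]}}

```text
time_s: 15.28
ee_pos: [0.566, 0.1638, 0.152]
tool_rot: [1.925, 1.57, 0.106]
wrist_force: [-0.9, -2.4, 4.4]
gripper_width: 0.0194
```

>>> {"fn": "send_rows", "kwargs": {"series": [[-1, 0.001, 0, 0, 0, 0, 0]]}}

```text
time_s: 15.4
ee_pos: [0.566, 0.1638, 0.151]
tool_rot: [1.901, 1.57, 0.081]
wrist_force: [-1.7, -1.8, 8.5]
gripper_width: 0.0196
```

>>> {"fn": "send_rows", "kwargs": {"series": [[-1, 0.001, 0, 0, 0, 0, 0]]}}

```text
time_s: 15.52
ee_pos: [0.5662, 0.1638, 0.1502]
tool_rot: [1.886, 1.57, 0.066]
wrist_force: [-1.8, -2.7, 13.8]
gripper_width: 0.0194
```

>>> {"fn": "send_rows", "kwargs": {"series": [[-1, 0, 0, 0, 0, 0, 0]]}}

```text
time_s: 15.65
ee_pos: [0.5661, 0.1637, 0.15]
tool_rot: [1.898, 1.57, 0.079]
wrist_force: [-1.4, -2.8, 6.5]
gripper_width: 0.0192
```

>>> {"fn": "send_rows", "kwargs": {"series": [[-1, 0, 0, 0, 0, 0, 0]]}}

```text
time_s: 15.78
ee_pos: [0.5661, 0.1638, 0.15]
tool_rot: [1.923, 1.57, 0.103]
wrist_force: [-0.9, -1.5, 6.0]
gripper_width: 0.0193
```

Run:
```python
from h import *
for n in('scene','side'):
    cv2.imwrite(f'pics/{n}11.png',r.get_image(n)[:,:,::-1]);show()
a=cv2.imread('pics/scene11.png');b=cv2.imread('pics/side11.png')
cv2.imwrite('pics/c11.png',np.hstack([cv2.resize(a[160:260,290:370],None,fx=5,fy=5,interpolation=2),cv2.resize(b[180:280,215:290],None,fx=5,fy=5,interpolation=2)]))
```

```text
t 15.82 p [0.566  0.1638 0.15  ] F [ 0.28 -1.58  5.43] T [-0.48  0.19  0.01] w 0.0197
q [ 0.072  0.401 -0.581  1.829  0.26   0.987 -0.867]
[[0.001, 0.969, -0.246], [0.0, -0.246, -0.969], [-1.0, 0.001, -0.0]]
t 15.88 p [0.5661 0.1637 0.15  ] F [-1.6  -1.71  5.13] T [-0.5   0.19 -0.  ] w 0.0193
q [ 0.071  0.401 -0.581  1.829  0.26   0.987 -0.867]
[[0.001, 0.969, -0.246], [0.0, -0.246, -0.969], [-1.0, 0.001, -0.0]]
```

View pics/c11.png

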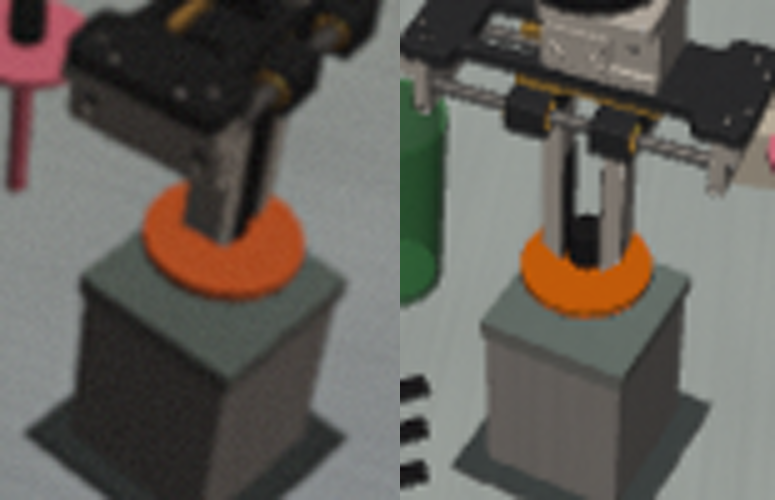

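>>> {"fn": "send_rows", "kwargs": {"series": [[-1, 0.0005, 0, 0, 0, 0, 0]]}}

```text
time_s: 16.0
ee_pos: [0.5662, 0.1638, 0.1498]
tool_rot: [1.893, 1.57, 0.073]
wrist_force: [-3.0, -3.1, 14.7]
gripper_width: 0.0194
```

>>> {"fn": "send_rows", "kwargs": {"series": [[-1, 0.0005, 0, 0, 0, 0, 0]]}}

```text
time_s: 16.12
ee_pos: [0.5663, 0.1638, 0.1496]
tool_rot: [1.816, 1.569, -0.004]
wrist_force: [-3.8, -4.4, 15.5]
gripper_width: 0.0195
```

>>> {"fn": "send_rows", "kwargs": {"series": [[-1, 0, 0, 0, 0, 0, 0]]}}

```text
time_s: 16.25
ee_pos: [0.5662, 0.1638, 0.1495]
tool_rot: [1.801, 1.569, -0.019]
wrist_force: [-2.9, -2.8, 12.1]
gripper_width: 0.0191
```

>>> {"fn": "send_rows", "kwargs": {"series": [[-1, 0, 0, 0, 0, 0, 0]]}}

```text
time_s: 16.38
ee_pos: [0.5662, 0.1638, 0.1495]
tool_rot: [1.828, 1.569, 0.008]
wrist_force: [-2.9, -2.9, 12.8]
gripper_width: 0.0192
```

Run:
```python
from h import *
show()
```

```text
t 16.38 p [0.5662 0.1638 0.1495] F [-2.93 -2.89 12.76] T [-0.77  0.66  0.05] w 0.0192
q [ 0.071  0.401 -0.581  1.829  0.261  0.986 -0.868]
[[0.001, 0.969, -0.247], [0.0, -0.247, -0.969], [-1.0, 0.001, -0.0]]
```

>>> {"fn": "send_rows", "kwargs": {"series": [[-0.36, 0, 0, 0, 0, 0, 0], [-0.36, 0, 0, 0, 0, 0, 0], [-0.36, 0, 0, 0, 0, 0, 0]]}}

```text
time_s: 16.75
ee_pos: [0.5656, 0.1638, 0.1484]
tool_rot: [-1.934, 1.571, 2.53]
wrist_force: [0.4, -0.2, 0.1]
gripper_width: 0.0303
```

Run:
```python
from h import *
show()
for n in('side','wrist'):
    cv2.imwrite(f'pics/{n}12.png',r.get_image(n)[:,:,::-1]);show()
a=cv2.imread('pics/wrist12.png');b=cv2.imread('pics/side12.png')
cv2.imwrite('pics/c12.png',np.hstack([cv2.resize(a[160:280,180:330],None,fx=3,fy=4,interpolation=2),cv2.resize(b[180:276,215:290],None,fx=4,fy=5,interpolation=2)]))
```

```text
t 16.75 p [0.5656 0.1638 0.1484] F [ 0.43 -0.24  0.12] T [-0.03 -0.06  0.04] w 0.0303
q [ 0.071  0.402 -0.581  1.831  0.261  0.985 -0.868]
[[-0.0, 0.969, -0.246], [0.0, -0.246, -0.969], [-1.0, -0.0, -0.0]]
t 16.8 p [0.5656 0.1638 0.1484] F [0.49 0.55 0.1 ] T [ 0.05 -0.04  0.03] w 0.0301
q [ 0.071  0.402 -0.581  1.831  0.261  0.985 -0.868]
[[-0.0, 0.969, -0.246], [0.0, -0.246, -0.969], [-1.0, -0.0, -0.0]]
t 16.85 p [0.5656 0.1638 0.1484] F [ 0.1  -0.33 -0.43] T [-0.04 -0.03 -0.02] w 0.0298
q [ 0.071  0.402 -0.581  1.831  0.261  0.985 -0.868]
[[-0.0, 0.969, -0.246], [0.0, -0.246, -0.969], [-1.0, -0.0, -0.0]]
```

View pics/c12.png

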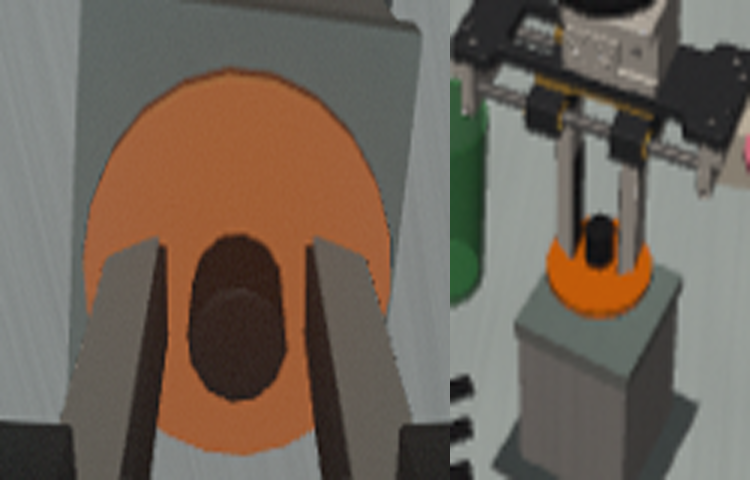

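Released cleanly with the gauge standing upright. Now the open fingertips push the disc down.

>>> {"fn": "send_rows", "kwargs": {"series": [[-0.36, 0.003, 0, 0, 0, 0, 0], [-0.36, 0.003, 0, 0, 0, 0, 0], [-0.36, 0.003, 0, 0, 0, 0, 0]]}}

```text
time_s: 17.23
ee_pos: [0.5657, 0.1637, 0.1393]
tool_rot: [2.389, 1.571, 0.569]
wrist_force: [-0.1, 0.3, 2.2]
gripper_width: 0.0303
```

>>> {"fn": "send_rows", "kwargs": {"series": [[-0.36, 0.003, 0, 0, 0, 0, 0], [-0.36, 0.003, 0, 0, 0, 0, 0], [-0.36, 0.003, 0, 0, 0, 0, 0]]}}

```text
time_s: 17.6
ee_pos: [0.5657, 0.1637, 0.1303]
tool_rot: [0.873, 1.571, -0.946]
wrist_force: [-0.5, -1.0, 1.9]
gripper_width: 0.0299
```

Run:
```python
from h import *
show()
for n in('side','scene'):
    cv2.imwrite(f'pics/{n}13.png',r.get_image(n)[:,:,::-1]);show()
a=cv2.imread('pics/scene13.png');b=cv2.imread('pics/side13.png')
cv2.imwrite('pics/c13.png',np.hstack([cv2.resize(a[160:260,290:370],None,fx=5,fy=5,interpolation=2),cv2.resize(b[180:280,215:290],None,fx=5,fy=5,interpolation=2)]))
```

```text
t 17.6 p [0.5657 0.1637 0.1303] F [-0.54 -0.99  1.95] T [-0.2  -0.07 -0.04] w 0.0299
q [ 0.064  0.423 -0.574  1.846  0.277  0.953 -0.881]
[[0.0, 0.969, -0.246], [-0.0, -0.246, -0.969], [-1.0, 0.0, 0.0]]
t 17.65 p [0.5655 0.1637 0.13  ] F [ 0.83 -0.84  1.61] T [-0.04 -0.17 -0.01] w 0.03
q [ 0.064  0.423 -0.574  1.846  0.277  0.952 -0.881]
[[-0.0, 0.969, -0.246], [-0.0, -0.246, -0.969], [-1.0, -0.0, 0.0]]
t 17.7 p [0.5655 0.1637 0.1301] F [-0.04  0.2   0.18] T [-0.1  -0.04  0.01] w 0.0301
q [ 0.064  0.423 -0.574  1.846  0.277  0.953 -0.881]
[[-0.0, 0.969, -0.246], [0.0, -0.246, -0.969], [-1.0, -0.0, 0.0]]
```

View pics/c13.png

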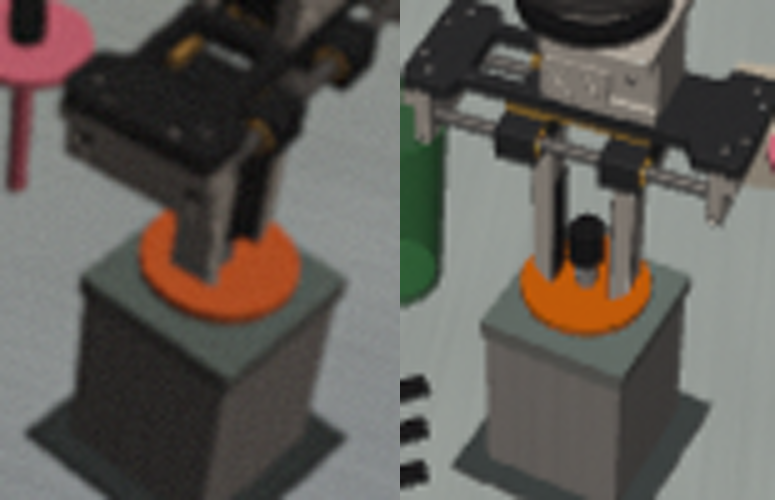

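Disc slides, rod stays. Continue in smaller steps to the lid (expected tips at z ≈ 0.122).

>>> {"fn": "send_rows", "kwargs": {"series": [[-0.36, 0.002, 0, 0, 0, 0, 0], [-0.36, 0.002, 0, 0, 0, 0, 0], [-0.36, 0.001, 0, 0, 0, 0, 0]]}}

```text
time_s: 18.08
ee_pos: [0.5656, 0.1638, 0.1254]
tool_rot: [-2.152, 1.571, 2.312]
wrist_force: [-0.8, -0.4, 2.3]
gripper_width: 0.0299
```

>>> {"fn": "send_rows", "kwargs": {"series": [[-0.36, 0.001, 0, 0, 0, 0, 0]]}}

```text
time_s: 18.2
ee_pos: [0.5657, 0.1638, 0.1245]
tool_rot: [-2.452, 1.571, 2.011]
wrist_force: [-0.4, -0.1, 1.8]
gripper_width: 0.03
```

>>> {"fn": "send_rows", "kwargs": {"series": [[-0.36, 0.001, 0, 0, 0, 0, 0]]}}

```text
time_s: 18.32
ee_pos: [0.5656, 0.1638, 0.1235]
tool_rot: [-1.813, 1.571, 2.65]
wrist_force: [-1.4, -0.1, 2.6]
gripper_width: 0.0301
```

>>> {"fn": "send_rows", "kwargs": {"series": [[-0.36, 0.0005, 0, 0, 0, 0, 0]]}}

```text
time_s: 18.45
ee_pos: [0.5657, 0.1637, 0.123]
tool_rot: [-2.861, 1.571, 1.602]
wrist_force: [-1.2, -0.6, 2.2]
gripper_width: 0.0303
```

>>> {"fn": "send_rows", "kwargs": {"series": [[-0.36, 0.0005, 0, 0, 0, 0, 0]]}}

```text
time_s: 18.58
ee_pos: [0.5657, 0.1638, 0.1225]
tool_rot: [2.917, 1.571, 1.097]
wrist_force: [-1.3, -1.7, 6.9]
gripper_width: 0.0298
```

>>> {"fn": "send_rows", "kwargs": {"series": [[-0.36, 0.0005, 0, 0, 0, 0, 0]]}}

```text
time_s: 18.7
ee_pos: [0.5657, 0.1637, 0.1224]
tool_rot: [1.221, 1.57, -0.598]
wrist_force: [-3.8, -3.8, 12.8]
gripper_width: 0.0298
```

>>> {"fn": "send_rows", "kwargs": {"series": [[-0.36, 0.0005, 0, 0, 0, 0, 0]]}}

```text
time_s: 18.82
ee_pos: [0.5658, 0.1637, 0.1223]
tool_rot: [1.269, 1.57, -0.55]
wrist_force: [-5.4, -2.9, 18.0]
gripper_width: 0.03
```

Firm stop at 0.1223, so the disc is on the lid. Retreat straight up.

>>> {"fn": "send_rows", "kwargs": {"series": [[-0.36, -0.003, 0, 0, 0, 0, 0], [0.0, -0.002, 0, 0, 0, 0, 0], [0.0, 0, 0, 0, 0, 0, 0], [0.0, -0.03, 0, 0, 0, 0, 0], [0.0, -0.04, 0, 0, 0, 0, 0]]}}

```text
time_s: 19.45
ee_pos: [0.565, 0.1636, 0.1964]
tool_rot: [-1.203, 1.569, -3.022]
wrist_force: [-0.5, -0.6, 0.3]
gripper_width: 0.0472
```

>>> {"fn": "send_rows", "kwargs": {"series": [[0.0, -0.04, 0, 0, 0, 0, 0], [0.0, -0.04, 0, 0, 0, 0, 0], [0.0, 0, 0, 0.06, 0, 0, 0], [0.0, 0, 0, 0.06, 0, 0, 0], [0.0, 0, 0, 0, 0, 0, 0]]}}

```text
time_s: 20.08
ee_pos: [0.5355, 0.0426, 0.2765]
tool_rot: [0.2, 1.569, -1.626]
wrist_force: [0.6, 1.0, -0.5]
gripper_width: 0.047
```

Run:
```python
from h import *
show()
for n in('side','scene'):
    cv2.imwrite(f'pics/{n}14.png',r.get_image(n)[:,:,::-1])
a=cv2.imread('pics/scene14.png');b=cv2.imread('pics/side14.png')
cv2.imwrite('pics/c14.png',np.hstack([cv2.resize(a[160:260,290:370],None,fx=5,fy=5,interpolation=2),cv2.resize(b[180:280,215:290],None,fx=5,fy=5,interpolation=2)]))
```

```text
t 20.07 p [0.5355 0.0426 0.2765] F [ 0.57  1.05 -0.53] T [ 0.01 -0.09  0.06] w 0.047
q [ 0.299  0.184 -0.566  1.799  0.108  1.19  -0.555]
[[-0.0, 0.968, -0.252], [-0.002, -0.252, -0.968], [-1.0, 0.0, 0.002]]
```

View pics/c14.png

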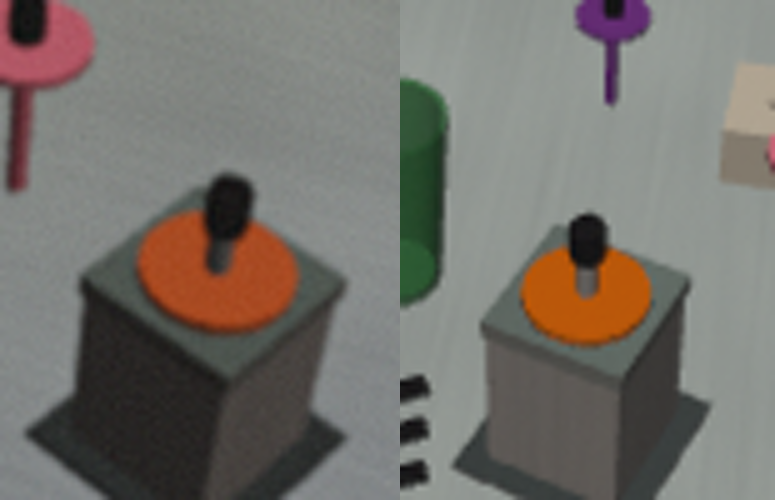

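View pics/scene14.png

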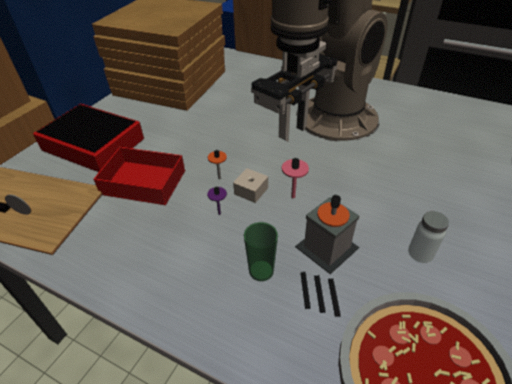

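Run:
```python
from h import *
ps,pd=r.camera_params('scene'),r.camera_params('side')
f=lambda x,y,ox,oy:((x+.5)/5-.5+ox,(y+.5)/5-.5+oy)
print(tri(ray(ps,*f(230,186,290,160)),ray(pd,*f(188.5,222,215,180))))
print(tri(ray(ps,*f(218,271,290,160)),ray(pd,*f(187,294,215,180))), tri(ray(ps,*f(218,269,290,160)),ray(pd,*f(187,294,215,180))))
print([((np.array(proj(ps,(.5657,.164,z)))-[290,160]+.5)*5).round() for z in (.172,.122)],[((np.array(proj(pd,(.5657,.164,z)))-[215,180]+.5)*5).round() for z in (.172,.122)])
```

```text
(array([0.56641481, 0.16379625, 0.1715032 ]), np.float64(0.0007974518586605651))
(array([0.56612599, 0.16510387, 0.11938306]), np.float64(0.0007920891277690634)) (array([0.56590077, 0.16512959, 0.11992533]), np.float64(1.7123043750126028e-05))
[array([231., 184.]), array([217., 265.])] [array([190., 223.]), array([188., 290.])]
```

Run:
```python
from h import *
r.close_job();show()
```

```text
the job is handed in; nothing more can be done
the job is handed in; nothing more can be done
```

I took the large orange gauge out of the stand and pushed it through the lid hole. It came to rest on the stack about 78–79 mm below the lid's top. I then released it, pushed the marker disc down onto the lid with the open fingertips, and retreated. I handed the job in at about 20 s of the 69 s allowed.

**Stack contact:** The push force was about 6 N while sliding through the gland. It rose to 14–15 N at the stop and held at about 12.8 N, which suggests roughly 7 N on the stack. My first reading at the stop fell back to 6 N when held, so I went 1 mm deeper before accepting it. I could not measure the stack force after letting go. It rests on the gland holding the rod where it was.

**Marker disc:** It slid at about 2 N and stopped firmly with the fingertips at z = 0.1223 m. A disc lying on the lid should stop them at 0.122 m. The final push was 18 N.

**Last pictures:** The gauge stands upright with its handle top at z ≈ 0.1715 m, against 0.170 m expected. The disc lies on the lid, and the tumbler, red bin and shaker look unmoved.

**Disagreement:** The cameras' estimates of the hole position differed by up to 4 mm. I settled it by comparing the rod tip with the hole in the scene and side views, then shifted 2 mm by feel as the rod went in.

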